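End-mark the box, then add it to the column

ROBOT

A 7-joint arm with a two-finger parallel gripper is mounted at the origin on a cart in front of the work surface, level with it; the furniture and walls round the work are solid. World frame = base frame: x ahead of the robot, y to its left, z up, the work surface at z = 0. Lengths are in mm, angles in rad, forces in N, time in s.
With the tool pointing down it reaches from about 400 to 875 mm from the base axis. Payload 4.4 kg.
Tool frame: the origin (TCP) lies at the very end of the fingers, on their centre line; the grasp point (between the pads) lies 19 mm behind it; z points along the fingers, y is the direction in which the jaws open and shut (so a half turn about z gives the same grasp; the last joint's range is limited). The gripper opens to 85 mm and grips with 20 to 120 N. Pads are 22 mm wide; open, the fingers measure 114 mm over their backs; the gripper's body (76 mm by 85 mm) begins 54 mm behind the grasp point. The pads swing forward as they close: fully open they stand 13 mm farther back than shut.
Start: joints at [-0.066, 0.628, 0.038, 1.517, -0.027, 0.996, -0.02], TCP at [650.014, 0.027, 231.313] pointing down, gripper open.
Joint ranges: [-3.06, 3.06], [-0.37, 2.12], [-1.25, 1.32], [0.18, 2.47], [-1.1, 4.24], [0.23, 1.98], [-2.94, 2.94]. Speed limits (rad/s): [2.57, 2.57, 3.14, 3.14, 3.14, 3.14, 3.14].

INTERFACE

Orientations are given as [roll, pitch, yaw] about the fixed x, y, z axes, in that order (R = Rz(yaw) Ry(pitch) Rx(roll)).
In Python, from cell import ctrl gives the robot as it stands.
- The arm moves only by the shell command python3 -m crank 'ROWS' [OPENING]. ROWS is JSON, a list that holds one entry, the list of rows, each a list of 6 numbers: the shift along the tool's x, y, z in units of 30 mm (1.0 is 30 mm), then the turn, a rotation vector about the tool's x, y, z in units of 6 degrees (1.0 is 6 degrees). In form: [[[tx, ty, tz, rx, ry, rz], ...]]. A call has 1 to 12 rows; each row shifts and turns the pose as measured when the row begins, along the tool's axes as they then stand; what a row does not reach is not made up. A row lasts 1/12 s, in which the tool goes at most 41.7 mm and 7.16 degrees, less where a joint would pass 70% of its speed; a pose out of reach is approached as far as the arm can. A call is refused whole if a number of a shift passes 1 or a number of a turn 1, either way. A call with a gripper value outside its range is refused whole. OPENING is the gripper command: -1 is fully open, 1 is shut, values between are in proportion, set as the call begins (- or left out, the last holds). The fingers move at their own pace and stop on an object; the grip force is fixed at half the most. Time passes only in rows, so rows that do not move let the fingers close. It gives the time, the measured TCP pose, the force and the opening at its end, in the units of the state.
- ctrl.read_state(): the state, without advancing time (a new reading comes with each control period).
- ctrl.get_image(name): name is "scene" or "side" or "wrist"; returns a dict with "color" (420x560x3 uint8, red, green, blue), "depth" (420x560 float32, mm along the optical axis (not along the pixel's ray), 0 where there is no reading), "camera_matrix" (3x3 intrinsics, pixels), "R" (3x3) and "t" (3): a world point X has camera coordinates R X + t. Camera axes: x right, y down, z forward; pixel columns grow to the right and rows downward; lengths in mm; the calibration is good to about 2 mm. A picture is of the moment at which its call begins.
- ctrl.finish_job(): hands the job in, once; it reports no verdict.
Trained networks look in a picture, given as the dict that the camera call returned (one of the last four; its "shot" number tells which), for a name from the list of things; names that differ only in an ending like _2 or _b are one class to them, and where a whole thing is asked for, a point or a joint stands for the part that bears it (a point fixed in the world has none). Each returns a list of dicts, best first, with "conf" (0 to 1); they miss things now and then, are a little off and sometimes report something else, mostly with a low value. They report only what shows in the picture. A call takes as long as a camera call. They do not tell look-alikes from the thing itself.
- ctrl.search_frame(query, picture): "extent" ([centre column, centre row, width, height] in pixels, round what is visible of it).
The state is a dict: "clock": time; "qpos": joint angles; "qd": joint speeds; "tau": joint torques, N m; "eef_pos": TCP position; "tool_rot": TCP orientation; "force": force on the tool from outside, world axes, zero at the start; "torque": the same for the moment, N m; "width": finger opening in mm.
Only numpy, scipy, OpenCV 4.12 (cv2) and the standard library are available. Lean on these libraries where they do the work, as an engineer would, in place of code of your own. Each camera call takes 0.05 s, during which the arm holds its last target. There are 200 camera calls.

TASK

The clear box that stands on its long edge still has to be end-marked. Lay it along the V-shaped trough of the marking jig with its lid facing up and to the side, slide it endways against the red sprung stamp until the stamp is fully home on its firm stop and keep it there a moment (do not ram it), let the stamp spring all the way back out and let go of the box as it lies in the V. Then take hold of it afresh, another way round, and set it flat, lid up, squarely on top of the column of two boxes, without dropping it or disturbing the column or the white jar with the blue lid.

Things in the scene. Friction and masses are not known exactly. Their poses are not given: they have to be found in the camera images.
- case_mid (a point): Centre of the loose clear closed box to be marked: 102 mm long (its x), 66 mm wide (its y), 48 mm thick (its z, pointing out of the lid); 0.14 to 0.28 kg, rigid. It starts standing on a long narrow side (y down, x and z level, lid facing left), centre 33 mm above the bench. The faces at +y and -y are its long narrow sides. At the end z points up.
- jig_v (a point): Point on the bottom line of the fixed jig's V trough, 40 mm above the bench. x runs along the trough towards the stamp, z up, y left as one faces the stamp. The walls rise at 45 degrees: 14 mm along the slope on the +y side, 20 mm on the -y side, so the box stands well out of the V and is gripped above the walls. The trough runs from x = -76 to +49 mm.
- jig_seat (a point): Where the box's centre is when it lies in the V, lid up and to +y, its end just touching the resting stamp: at (0, -6.4, +40.3) mm from the V point, same axes. The box's z is then along (0, 0.707, 0.707), its y along (0, 0.707, -0.707) of these axes. With the stamp fully in, the box is 25 mm farther in x. Put the box in some 20 mm before it (-x), clear of the stamp.
- jig_housing (a point): Centre of the top of the jig's blue housing behind the stamp, 110 mm above the bench: 60 mm along x, 56 mm wide, an obstacle. Same axes as the V point. The jig's base plate is 250 x 110 x 10 mm.
- stamp_face (a point): Centre of the flat face of the red round stamp (36 mm across), which faces down the trough towards the robot, 51 mm in +x from the jig point and 40 mm above it when at rest.
- stamp_body (a joint): The red stamp. How far the stamp is pushed in: 0 m at rest, 0.025 m on its firm stop. Its spring needs 4 N to start and 10 N at full stroke, with a damper of about 60 N s/m (push slowly; it returns by itself in well under a second). Pushed with more than 60 N it counts as rammed.
- upper_mid (a point): Centre of the upper of the two loose boxes in the column, lying flat; same size and axes as the first box (x long, y wide, z up out of the lid). Its top is 24 mm above this point, about 96 mm above the bench. Mass 0.25 kg.
- low_mid (a point): Centre of the lower box of the column (same size), 24 mm above the bench.
- pot_mid (a point): Centre (half-way up) of a loose white jar with a blue lid (52 mm across, 34 mm high), a bystander to be left alone. The fixed stereo microscope is near: its base (75 mm high) lies behind the column and this jar from x = 0.52 m on, and its head, knobs and eyepieces hang over x = 0.30 to 0.58, y = 0.28 to 0.50 m, from 0.28 to 0.62 m above the bench: keep the arm clear.
Things that resemble listed ones, but are neither listed nor needed, are in the scene too. Leave any orange look-alike of the part that bears case_mid alone.

How it is judged (in metres and radians):
On the way, in this order (a step that is already met when the one before it is completed fails the run):
1. the box, lying in the V trough, holds the stamp fully in (z of case_mid in the frame of jig_v between 0.036 and 0.0445 m and y of case_mid in the frame of jig_v between -0.013 and 0.013 m and x of case_mid in the frame of jig_v between -0.05 and 0.035 m and angle between the x axis of case_mid and the x axis of jig_v, either way round below 0.12 rad and angle between case_mid's own z axis and vertical between 0.6 and 0.97 rad and value of joint stamp_body above 0.0235 m and contact force between case and stamp_body above 2 N), for 0.2 s.
2. the stamp is back out and the box lies in the V trough, let go (z of case_mid in the frame of jig_v between 0.036 and 0.0445 m and y of case_mid in the frame of jig_v between -0.013 and 0.013 m and x of case_mid in the frame of jig_v between -0.05 and 0.035 m and angle between the x axis of case_mid and the x axis of jig_v, either way round below 0.12 rad and angle between case_mid's own z axis and vertical between 0.6 and 0.97 rad and value of joint stamp_body below 0.004 m and contact force between the fingers and case below 0.1 N), for 0.2 s.
At the end, for the whole second after the job is handed in: The marked box lies flat, lid up, on the upper box of the column, centred on it within 12 mm and square to it within 7 degrees, released and at rest; the column still stands square on itself (within 14 mm), and the stamp is out (horizontal distance between case_mid and upper_mid below 0.012 m and angle between the x axis of case_mid and the x axis of upper_mid, either way round below 0.12 rad and z of case_mid in the frame of upper_mid between 0.044 and 0.052 m and angle between case_mid's own z axis and vertical below 0.1 rad and horizontal distance between upper_mid and low_mid below 0.014 m and height (world z) of upper_mid between 0.068 and 0.076 m and linear speed of case below 0.02 m/s and contact force between the fingers and case below 0.1 N and value of joint stamp_body below 0.004 m); the robot touches nothing.
It fails at once if the stamp is rammed: more than 60 N on it (contact force between stamp_body and anything else above 60 N).
It fails at once if the box is dropped or falls over (contact force between the fingers and case below 0.01 N and linear speed of case above 0.45 m/s).
It fails at once if the column is shoved out of place by more than 25 mm (distance of any of low_mid, upper_mid from where it was at the start of the episode above 0.025 m).
It fails at once if the white jar with the blue lid is moved by more than 30 mm (distance of pot_mid from where it was at the start of the episode above 0.03 m).
It also fails if it takes over 64 s, if anything falls off the work surface, if the arm or the gripper's body presses on something with over 40 N, if the wrist force passes 120 N, or if a joint passes its speed limit or range.

## Working session

There is one attempt and no reset: what is moved stays moved. The work goes in short steps, Python scripts to look and compute and a shell command to move; the robot and the scene stay as the last step left them, time stands still between calls to the robot, and variables do not carry over. Pictures are saved under pics/ and viewed, about 8 in all and at most 12, crops included, and the job is handed in when it is done.

```bash
ls; mkdir -p pics; cat > h.py <<'E'
import numpy as np, cv2, json
from cell import ctrl
from scipy.spatial.transform import Rotation as Ro
def shot(n,f=None):
    p=ctrl.get_image(n)
    if f: cv2.imwrite('pics/'+f,p['color'][:,:,::-1])
    return p
def world(p):
    d=p['depth'];h,w=d.shape;K=p['camera_matrix'];u,v=np.meshgrid(np.arange(w),np.arange(h))
    c=np.stack([(u-K[0][2])/K[0][0]*d,(v-K[1][2])/K[1][1]*d,d],-1)
    X=(c-np.array(p['t']))@np.array(p['R']); X[d<=0]=np.nan
    return X
def pix(p,X):
    c=np.array(p['R'])@np.array(X)+np.array(p['t']);q=np.array(p['camera_matrix'])@c
    return q[:2]/q[2]
E
python3 - <<'E'
from h import *
print(ctrl.read_state())
a=shot('scene');b=shot('side');
for n,p in(('scene',a),('side',b)):
    print(n,np.round(p['R'],2).tolist(),np.round(p['t']))
    W=world(p)
    for q in ['case_mid','upper_mid','low_mid','pot_mid','stamp_face','jig_housing','jig_v']:
        for r in ctrl.search_frame(q,p)[:3]:
            c,rr=int(r['extent'][0]),int(r['extent'][1]); print(q,round(r['conf'],2),np.round(r['extent']),np.round(W[rr,c]))
np.save('a.npy',a,allow_pickle=True);np.save('b.npy',b,allow_pickle=True)
cv2.imwrite('pics/scene.png',a['color'][:,:,::-1]);cv2.imwrite('pics/side.png',b['color'][:,:,::-1])
E
```

```text
pics
{'clock': 0.0, 'qpos': array([-0.06579551,  0.62938818,  0.03845284,  1.51838444, -0.02701772,
        0.99626432, -0.0199712 ]), 'qd': array([ 0.00054245,  0.00170895, -0.00067148, -0.0008085 ,  0.00041792,
       -0.00068056,  0.00037521]), 'tau': array([-1.11932164e-03, -5.63405585e+01,  1.22606792e+00, -1.93450052e+01,
        1.09587883e-02,  1.05136272e-02, -8.84369996e-06]), 'eef_pos': array([6.49372954e+02, 2.43243730e-02, 2.30356759e+02]), 'tool_rot': array([-3.13966676e+00,  1.92905676e-05,  1.57080183e+00]), 'force': array([-0.19114479, -0.11157433, -0.12716418]), 'torque': array([ 0.05400383, -0.00700601, -0.00778475]), 'width': 85.2574620651605}
scene [[-0.46, -0.89, -0.02], [-0.44, 0.25, -0.87], [0.77, -0.39, -0.5]] [158. 339. 975.]
upper_mid 0.62 [232. 253.  42.  37.] [400. 124.  95.]
low_mid 0.88 [232. 271.  48.  28.] [396. 130.  44.]
pot_mid 0.69 [179. 293.  23.  19.] [388. 281.  35.]
pot_mid 0.31 [306. 221.  45.  66.] [ 563. -197.   12.]
jig_housing 0.61 [306. 222.  38.  68.] [ 562. -192.   10.]
jig_v 0.89 [306. 222.  40.  69.] [ 562. -192.   10.]
side [[-0.51, 0.86, 0.02], [0.56, 0.35, -0.75], [-0.66, -0.37, -0.66]] [ 337. -195. 1526.]
case_mid 0.8 [187. 185.  34.  33.] [ 540. -371.   61.]
case_mid 0.51 [158. 193.  12.  11.] [ 624. -413.   69.]
upper_mid 0.63 [351. 217.  39.  32.] [457. 122. 100.]
low_mid 0.28 [237. 209.  67.  57.] [ 510. -214.   11.]
pot_mid 0.9 [408. 248.  21.  20.] [422. 279.  36.]
stamp_face 0.5 [408. 250.  21.  18.] [424. 283.  36.]
jig_housing 0.77 [233. 208.  59.  62.] [ 572. -179.   77.]
jig_v 0.78 [238. 208.  72.  61.] [ 506. -213.   12.]
```

View pics/scene.png

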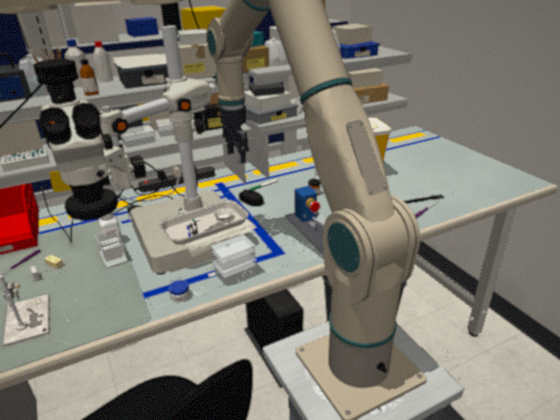

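View pics/side.png

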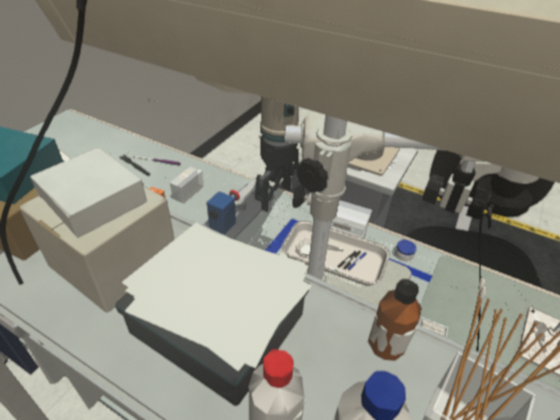

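Scene picture: column at (232,255), jar at (179,290), jig at (306,210); the arm hides the case. Side picture: clear box standing at (187,183), orange look-alike peeking out behind the carton at (158,193), jig at (235,208), column at (351,217). Candidates for the case are the grey/clear one at (187,183), the orange one at (158,193) and the column boxes at (351,217). I choose (187,183) and check it with the wrist camera.

```bash
python3 -m crank '[[[-0.9,-0.4,-0.5,0,0,0],[-0.9,-0.4,-0.5,0,0,0],[-0.9,-0.4,-0.5,0,0,0],[-0.9,-0.4,-0.4,0,0,0],[-0.9,-0.4,-0.4,0,0,0],[-0.9,-0.4,0,0,0,0],[-0.9,-0.4,0,0,0,0],[-0.9,-0.4,0,0,0,0],[-0.9,-0.4,0,0,0,0],[0,0,0,0,0,0],[0,0,0,0,0,0]]]'
python3 - <<'E'
from h import *
p=shot('wrist','w1.png');s=ctrl.read_state();R=Ro.from_euler('xyz',s['tool_rot']).as_matrix()
C=-np.array(p['R']).T@np.array(p['t']);print('cam in tool',R.T@(C-s['eef_pos']),np.round(R.T@np.array(p['R']).T,2).tolist(),p['camera_matrix'])
W=world(p)
for q in ['case_mid','stamp_face','jig_housing','jig_v']:
    for r in ctrl.search_frame(q,p)[:3]:
        c,rr=int(r['extent'][0]),int(r['extent'][1]); print(q,round(r['conf'],2),np.round(r['extent']),np.round(W[rr,c]))
np.save('w1.npy',p,allow_pickle=True)
E
```

```text
clock: 1.72
eef_pos: [538.6, -252.0, 302.9]
tool_rot: [3.14, 0.0, 1.576]
force: [0.6, 0.8, 0.3]
width: 85.7
cam in tool [ 8.55016483e+01  4.69275665e-02 -1.43147129e+02] [[0.0, -0.95, -0.33], [1.0, 0.0, 0.0], [0.0, -0.33, 0.95]] [[343.89240472   0.         270.72819024]
 [  0.         343.89240472 208.05981723]
 [  0.           0.           1.        ]]
case_mid 0.95 [360. 288.  88.  60.] [ 651. -404.   67.]
case_mid 0.92 [253. 270.  78.  59.] [ 516. -379.   67.]
stamp_face 0.95 [272. 127.  31.  38.] [ 538. -203.   87.]
jig_housing 0.91 [252. 122. 220.  98.] [ 516. -203.   43.]
jig_v 0.79 [253. 119. 215.  96.] [ 517. -199.   47.]
```

View pics/w1.png

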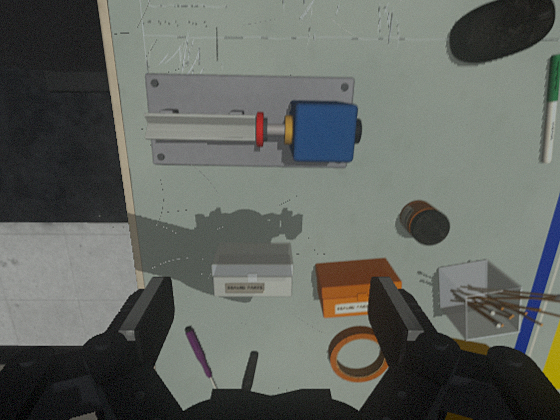

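The picture shows the clear box at (253,270): its lid side is up in the image (rows 243–275, facing +y) and the labelled narrow side is on top. The orange look-alike at (360,288) is to be left alone. The jig lies along world +x with the stamp at (261,127) and the housing at (323,132). Next I measure these from depth.

```bash
cat > m.py <<'E'
from h import *
p=np.load('w1.npy',allow_pickle=True).item();W=world(p);col=p['color'].astype(int)
v,u=np.mgrid[:420,:560]
def stat(n,m,f=1):
    P=W[m];P=P[~np.isnan(P[:,2])];r=cv2.minAreaRect(P[:,:2].astype(np.float32)) 
    lo,hi=np.percentile(P,[2,98],axis=0);print(n,len(P),'mean',np.round(P.mean(0),1),'lo',np.round(lo,1),'hi',np.round(hi,1),'rect',np.round(np.r_[r[0],r[1],r[2]],1));return P
bx=(u>195)&(u<305)&(v>235)&(v<305)
stat('case top',bx&(W[...,2]>60)&(W[...,2]<72))
stat('case all',bx&(W[...,2]>15))
j=(u>135)&(u<370)&(v>65)&(v<175)
stat('plate',j&(W[...,2]>6)&(W[...,2]<15)); 
stat('housing top',j&(W[...,2]>104)&(W[...,2]<116))
red=j&(col[...,0]>130)&(col[...,1]<70)&(col[...,2]<80)
stat('red',red)
for x in (460,490,515):
    m=j&(abs(W[...,0]-x)<1.2)&(W[...,2]>25)
    P=W[m];P=P[np.argsort(P[:,1])];print(x,np.round(P[:,1:],0).tolist())
print('bench',np.nanmedian(W[300:330,180:215],axis=(0,1)),np.nanmedian(W[180:200,200:300],axis=(0,1)))
E
python3 m.py
```

```text
case top 2793 mean [ 516.3 -392.6   66.7] lo [ 468.4 -418.9   62.2] hi [ 564.3 -371.2   69.4] rect [ 5.164e+02 -3.952e+02  1.016e+02  4.940e+01  3.000e-01]
case all 3999 mean [ 516.3 -386.3   58.2] lo [ 468.  -417.    18.4] hi [ 564.5 -370.9   69.1] rect [ 5.162e+02 -3.950e+02  1.020e+02  4.980e+01  3.000e-01]
plate 11061 mean [ 497.4 -197.1   10.6] lo [ 392.6 -259.1    8.6] hi [ 628.2 -152.3   12.6] rect [ 512.3 -206.2  110.3  250.4   89.3]
housing top 3610 mean [ 589.8 -205.9  110.2] lo [ 561.4 -233.1  107.2] hi [ 618.3 -180.2  112. ] rect [ 590.3 -207.1   56.2   60.1   89.3]
red 162 mean [ 526.9 -203.6   96.2] lo [ 524.4 -216.9   90.1] hi [ 529.5 -191.2   99.2] rect [ 527.  -204.6   27.3    5.2   89.8]
460 [[-221.0, 53.0], [-221.0, 53.0], [-220.0, 54.0], [-220.0, 55.0], [-220.0, 55.0], [-219.0, 53.0], [-219.0, 54.0], [-218.0, 51.0], [-218.0, 51.0], [-217.0, 51.0], [-217.0, 52.0], [-216.0, 50.0], [-216.0, 50.0], [-215.0, 50.0], [-215.0, 50.0], [-214.0, 48.0], [-214.0, 50.0], [-213.0, 46.0], [-213.0, 47.0], [-213.0, 48.0], [-212.0, 47.0], [-212.0, 47.0], [-211.0, 45.0], [-211.0, 46.
[... 1743 characters left out ...]
-213.0, 49.0], [-213.0, 46.0], [-213.0, 47.0], [-212.0, 45.0], [-212.0, 45.0], [-211.0, 44.0], [-211.0, 45.0], [-210.0, 43.0], [-209.0, 45.0], [-209.0, 43.0], [-209.0, 43.0], [-208.0, 40.0], [-207.0, 43.0], [-206.0, 41.0], [-206.0, 43.0], [-205.0, 41.0], [-205.0, 42.0], [-204.0, 41.0], [-204.0, 44.0], [-203.0, 42.0], [-203.0, 43.0], [-202.0, 45.0], [-202.0, 46.0], [-200.0, 47.0], [-200.0, 47.0], [-199.0, 47.0], [-199.0, 49.0], [-198.0, 48.0], [-198.0, 49.0], [-197.0, 49.0], [-197.0, 49.0], [-197.0, 50.0], [-196.0, 49.0], [-196.0, 51.0], [-195.0, 49.0], [-195.0, 50.0], [-195.0, 52.0], [-194.0, 48.0]]
bench [ 426.75900781 -494.72145028    0.62537402] [ 509.78165197 -295.08772416    0.57866685]
```

Everything fits the given sizes: case at (516,-395), yaw about 0; V line at y=-206, z=40; stamp face at x≈524, so jig_v is at x≈473; jig yaw about -0.7°. The first grasp is straight down across the 48 mm thickness, tool turned -90°.

```bash
python3 -m crank '[[[-0.95,-0.15,0,0,0,0],[-0.95,-0.15,0,0,0,0],[-0.95,-0.15,0,0,0,0],[-0.95,-0.15,0.2,0,0,-1],[-0.9,-0.15,0.3,0,0,-1],[0,0,0.3,0,0,-1],[0,0,0.3,0,0,-1],[0,0,0.3,0,0,-1],[0,0,0.3,0,0,-1],[0,0,0.3,0,0,-1],[0,0,0.3,0,0,-1],[0,0,0.3,0,0,-1]]]' -1
python3 -m crank '[[[0,0,0.3,0,0,-1],[0,0,0.3,0,0,-1],[0,0,0.3,0,0,-1],[0,0,0.3,0,0,-1],[0,0,0.3,0,0,-1],[0,0,0.3,0,0,-1],[0,0,0,0,0,0],[0,0,0,0,0,0]]]'
cat > g.py <<'E'
# target in world -> rows in tool axes/units:  python3 g.py x y z roll pitch yaw(deg of tool)
from h import *
import sys
s=ctrl.read_state();R=Ro.from_euler('xyz',s['tool_rot']);a=list(map(float,sys.argv[1:7]))
T=Ro.from_euler('xyz',a[3:],degrees=True)
print('shift rows',np.round(R.inv().apply(np.array(a[:3])-s['eef_pos'])/30,2),'turn rows',np.round(np.degrees((R.inv()*T).as_rotvec())/6,2))
print('pos',np.round(s['eef_pos'],1),'rpy deg',np.round(np.degrees(s['tool_rot']),2),'q',np.round(s['qpos'],2),'F',np.round(s['force'],1),'w',round(s['width'],1),'t',s['clock'])
E
python3 g.py 514 -395 33 180 0 180
```

```text
clock: 2.97
eef_pos: [536.6, -379.9, 220.9]
tool_rot: [3.132, 0.005, 2.598]
force: [1.1, -0.4, -0.1]
width: 85.6
clock: 3.63
eef_pos: [544.2, -367.4, 161.3]
tool_rot: [3.129, 0.011, -3.006]
force: [0.7, -0.6, -0.1]
width: 85.4
shift rows [ 1.17 -0.83  4.25] turn rows [0.13 0.1  1.29]
pos [ 544.2 -367.4  161.3] rpy deg [ 179.28    0.63 -172.25] q [ 0.77  0.74 -0.37  1.56  0.29  0.9   2.01] F [ 0.7 -0.6 -0.1] w 85.4 t 3.6333
```

```bash
cat > kin.py <<'E'
from h import *
from scipy.optimize import least_squares
import itertools
q=[[-0.06579551,0.62938818,0.03845284,1.51838444,-0.02701772,0.99626432,-0.0199712]]
P=[[649.37,0.02,230.36]];E=[[-3.13966676,1.9e-5,1.5708]]
s=ctrl.read_state();q.append(s['qpos']);P.append(s['eef_pos']);E.append(s['tool_rot'])
best=[]
for sg in itertools.product([1,-1],repeat=7):
    r0=[];
    for qi,ei in zip(q,E):
        A=Ro.from_euler('ZYZYZYZ'[:3],np.array(sg[:3])*qi[:3])*Ro.from_euler('YZY',np.array(sg[3:6])*qi[3:6])*Ro.from_euler('Z',sg[6]*qi[6])
        r0.append(A.inv()*Ro.from_euler('xyz',ei))
    best.append((sum((r0[i]*r0[0].inv()).magnitude() for i in (1,)),sg,r0[0].as_euler('xyz',degrees=True)))
best.sort(key=lambda b:b[0])
for b in best[:4]:print(b)
E
python3 kin.py
```

```text
(1.8528588434400365e-06, (-1, 1, -1, 1, -1, 1, -1), array([-9.84224173e-08,  1.69527274e-05,  9.00001048e+01]))
(0.03644928999833036, (-1, -1, -1, -1, -1, -1, -1), array([ 2.20691247e-01, -2.19418831e-03,  9.00001006e+01]))
(0.12216450576297007, (-1, 1, -1, -1, 1, 1, 1), array([173.99892401,  -0.20057073,  90.14673246]))
(0.14878390796154298, (-1, -1, -1, 1, 1, -1, 1), array([-173.77823205,    0.20273559,   90.14696425]))
```

```bash
python3 -m crank '[[[0.6,-0.4,0.6,0.1,0.1,0.65],[0.6,-0.4,0.6,0,0,0.6],[0,0,0.6,0,0,0],[0,0,0,0,0,0]]]'; python3 g.py 514 -395 33 180 0 180; python3 kin.py
```

```text
clock: 3.97
eef_pos: [515.7, -392.8, 108.8]
tool_rot: [3.141, 0.007, 3.134]
force: [0.1, 1.5, -0.2]
width: 85.4
shift rows [ 0.07 -0.07  2.53] turn rows [ 0.    0.07 -0.07]
pos [ 515.7 -392.8  108.8] rpy deg [179.99   0.39 179.59] q [ 0.79  0.78 -0.3   1.63  0.3   0.77  1.92] F [ 0.1  1.5 -0.2] w 85.4 t 3.9667
(1.8528588435806745e-06, (-1, 1, -1, 1, -1, 1, -1), array([-9.84224173e-08,  1.69527274e-05,  9.00001048e+01]))
(0.01422336364963989, (-1, -1, -1, -1, -1, -1, -1), array([ 2.20691247e-01, -2.19418831e-03,  9.00001006e+01]))
(0.10282266307333195, (-1, 1, -1, -1, 1, 1, 1), array([173.99892401,  -0.20057073,  90.14673246]))
(0.11670641815627558, (-1, -1, -1, 1, 1, -1, 1), array([-173.77823205,    0.20273559,   90.14696425]))
```

```bash
cat > fk.py <<'E'
from h import *
from scipy.optimize import least_squares
LO=np.array([-3.06,-.37,-1.25,.18,-1.1,.23,-2.94]);HI=np.array([3.06,2.12,1.32,2.47,4.24,1.98,2.94])
def fk(q,L):
    d0,L1,a1,L2,a2,L3,a3=L
    A=Ro.from_euler('ZYZ',[-q[0],q[1],-q[2]]);p=np.array([0,0,d0])+A.apply([a1,0,L1])
    A=A*Ro.from_euler('YZ',[q[3],-q[4]]);p=p+A.apply([a2,0,L2])
    A=A*Ro.from_euler('Y',q[5]);p=p+A.apply([a3,0,L3])
    return p,A*Ro.from_euler('Z',-q[6]+np.pi/2)
Q=[[-0.06579551,0.62938818,0.03845284,1.51838444,-0.02701772,0.99626432,-0.0199712],[0.77,0.74,-0.37,1.56,0.29,0.9,2.01],[0.79,0.78,-0.3,1.63,0.3,0.77,1.92]]
P=[[649.37,0.02,230.36],[544.2,-367.4,161.3],[515.7,-392.8,108.8]]
w=[1,.2,.2]
s=ctrl.read_state();Q.append(s['qpos']);P.append(s['eef_pos']);w.append(1)
res=lambda L:np.concatenate([wi*(fk(q,L)[0]-p) for q,p,wi in zip(Q,P,w)]+[np.array([L[2]+0,L[4]+L[2],L[6]])*.05])
f=least_squares(res,[300,400,0,400,0,250,0]);L=f.x
if __name__=='__main__':
    print(np.round(L,1),np.round(res(L),1))
    def ik(x,rpy,q0):
        T=Ro.from_euler('xyz',rpy,degrees=True)
        def r(q):
            p,A=fk(q,L);return np.r_[(p-x)/10,(A.inv()*T).as_rotvec()*10,(q-q0)*.02]
        o=least_squares(r,np.clip(q0,LO+.01,HI-.01),bounds=(LO,HI));p,A=fk(o.x,L)
        print(x,rpy,'err',round(np.linalg.norm(p-x),1),round(np.degrees((A.inv()*T).magnitude()),1),'q',np.round(o.x,2),'margin',np.round(np.minimum(o.x-LO,HI-o.x).min(),2));return o.x
    q=s['qpos']
    # tilt with tool x=-X : tool z=(0,.707,-.707) ; tool y=(0,-.. )
    def pose(zx,xx):
        z=np.array(zx,float);z/=np.linalg.norm(z);x=np.array(xx,float);y=np.cross(z,x)
        return Ro.from_matrix(np.c_[x,y,z]).as_euler('xyz',degrees=True)
    for sgn in(-1,1):
        q0=q.copy(); 
        if sgn==1: q0[6]-=np.pi
        a=ik([514,-395,33],pose([0,0,-1],[sgn,0,0]),q0)
        b=ik([450,-300,200],pose([0,1,-1],[sgn,0,0]),a)
        c=ik([453,-212,100],pose([0,1,-1],[sgn,0,0]),b)
        d=ik([498,-212,80],pose([0,1,-1],[sgn,0,0]),c)
        for s2 in(-1,1):
            q1=d.copy()
            if s2!=sgn:q1[6]+=np.pi*np.sign(s2-sgn)*-1
            e=ik([470,-212,250],pose([0,0,-1],[s2,0,0]),q1)
            g=ik([460,-150,150],pose([0,-1,-1],[s2,0,0]),e)
            g=ik([460,-212,75],pose([0,-1,-1],[s2,0,0]),g)
            k=ik([430,125,130],pose([0,0,-1],[s2,0,0]),g)
E
python3 fk.py
```

```text
[-761.6  627.7    4.   376.5   21.5 -710.1   28.7] [-0.9 29.8 -0.1  0.1 -2.7 -0.5 -0.2  0.6 -0.1  1.4  3.   0.2  0.2  1.3
  1.4]
[514, -395, 33] [180.   0. 180.] err 0.0 0.0 q [ 0.78  0.87 -0.26  1.68  0.34  0.64  1.9 ] margin 0.41
[450, -300, 200] [135.   0. 180.] err 0.0 0.0 q [ 0.19  0.36 -0.86  1.63 -0.49  0.87  1.24] margin 0.39
[453, -212, 100] [135.   0. 180.] err 0.0 0.0 q [-0.05  0.5  -0.79  1.7  -0.44  0.58  1.21] margin 0.35
[498, -212, 80] [135.   0. 180.] err 0.0 0.0 q [-0.06  0.57 -0.76  1.64 -0.41  0.61  1.23] margin 0.38
[470, -212, 250] [180.   0. 180.] err 0.0 0.0 q [ 0.63  0.46 -0.35  1.84  0.2   0.87  1.76] margin 0.63
[460, -150, 150] [-135.    0. -180.] err 0.0 0.0 q [ 0.96  0.78 -0.09  0.8   0.62  0.98  2.29] margin 0.62
[460, -212, 75] [-135.    0. -180.] err 0.0 0.0 q [ 1.    0.91 -0.1   0.71  0.63  0.93  2.31] margin 0.53
[430, 125, 130] [180.   0. 180.] err 0.0 0.0 q [-0.28  0.56 -0.01  2.14  0.01  0.44  1.28] margin 0.21
[470, -212, 250] [180.   0.   0.] err 0.0 0.0 q [ 0.63  0.46 -0.35  1.84  0.2   0.87 -1.38] margin 0.63
[460, -150, 150] [135.   0.   0.]
[... 833 characters left out ...]
 -180.] err 0.0 0.0 q [ 0.96  0.78 -0.09  0.8   0.62  0.98  2.29] margin 0.62
[460, -212, 75] [-135.    0. -180.] err 0.0 0.0 q [ 1.    0.91 -0.1   0.71  0.63  0.93  2.31] margin 0.53
[430, 125, 130] [180.   0. 180.] err 0.0 0.0 q [-0.28  0.56 -0.01  2.14  0.01  0.44  1.28] margin 0.21
[470, -212, 250] [180.   0.   0.] err 0.0 0.0 q [ 0.63  0.46 -0.35  1.84  0.2   0.87 -1.38] margin 0.63
[460, -150, 150] [135.   0.   0.] err 0.0 0.0 q [ 0.96  0.78 -0.09  0.8   0.62  0.98 -0.85] margin 0.62
[460, -212, 75] [135.   0.   0.] err 0.0 0.0 q [ 1.    0.91 -0.1   0.71  0.63  0.93 -0.83] margin 0.53
[430, 125, 130] [180.   0.   0.] err 0.0 0.0 q [-0.28  0.56 -0.01  2.14  0.01  0.44 -1.86] margin 0.21
```

```bash
python3 -m crank '[[[0.05,-0.07,0.7,0,0.05,0],[0.02,0,0.7,0,0,0],[0,0,0.6,0,0,0],[0,0,0.3,0,0,0],[0,0,0,0,0,0],[0,0,0,0,0,0]]]'; python3 g.py 514 -395 33 180 0 180
```

```text
clock: 4.47
eef_pos: [521.5, -395.2, 45.1]
tool_rot: [-3.136, 0.011, 3.129]
force: [0.3, -0.3, 1.0]
width: 85.7
shift rows [0.25 0.   0.4 ] turn rows [-0.05  0.1  -0.12]
pos [ 521.5 -395.2   45.1] rpy deg [-179.68    0.63  179.26] q [ 0.76  0.87 -0.27  1.64  0.33  0.66  1.88] F [ 0.3 -0.3  1. ] w 85.7 t 4.4667
```

```bash
python3 -m crank '[[[0.25,0,0.25,0,0.1,-0.1],[0,0,0.2,0,0,0],[0,0,0,0,0,0],[0,0,0,0,0,0]]]'; python3 g.py 514 -395 33 180 0 180; python3 -m crank '[[[0,0,0,0,0,0],[0,0,0,0,0,0],[0,0,0,0,0,0],[0,0,0,0,0,0],[0,0,0,0,0,0],[0,0,0,0,0,0],[0,0,0,0,0,0]]]' 1;  python3 g.py 514 -395 33 180 0 180
```

```text
clock: 4.8
eef_pos: [516.3, -396.0, 34.6]
tool_rot: [-3.132, 0.005, 3.14]
force: [-0.5, -1.6, 0.1]
width: 85.2
shift rows [0.08 0.03 0.05] turn rows [-0.09  0.04 -0.01]
pos [ 516.3 -396.    34.6] rpy deg [-179.48    0.27  179.92] q [ 0.76  0.88 -0.26  1.65  0.35  0.64  1.88] F [-0.5 -1.6  0.1] w 85.2 t 4.8
clock: 5.38
eef_pos: [516.7, -396.6, 35.9]
tool_rot: [-3.132, 0.006, 3.139]
force: [-0.6, -0.5, 1.0]
width: 47.1
shift rows [0.09 0.05 0.1 ] turn rows [-0.1   0.06 -0.02]
pos [ 516.7 -396.6   35.9] rpy deg [-179.42    0.36  179.87] q [ 0.76  0.88 -0.26  1.65  0.35  0.64  1.88] F [-0.6 -0.5  1. ] w 47.1 t 5.3833
```

```bash
python3 -m crank '[[[0,0,-0.4,0,0,0],[0,0,-0.7,0,0,0],[0,0,-0.9,0,0,0],[0,0,-0.9,-0.3,0,0],[0,0,-0.9,-0.8,0,0],[0,0,-0.5,-0.9,0,0],[0,0,0,-1,0,0],[0,0,0,-1,0,0],[0,0,0,-1,0,0],[0,0,0,-1,0,0],[0,0,0,-0.7,0,0],[0,0,0,0,0,0]]]'; python3 g.py 453 -214 150 135 0 180
```

```text
clock: 6.38
eef_pos: [514.7, -396.2, 180.0]
tool_rot: [2.424, 0.011, -3.133]
force: [-1.4, 0.2, -4.1]
width: 47.0
shift rows [2.02 3.94 4.74] turn rows [-0.64  0.02  0.13]
pos [ 514.7 -396.2  180. ] rpy deg [ 138.86    0.64 -179.53] q [ 1.07  1.07 -0.56  1.05 -0.07  1.57  2.26] F [-1.4  0.2 -4.1] w 47.0 t 6.3833
```

```bash
python3 -m crank '[[[0.35,0.65,0.75,-0.15,0,0],[0.35,0.65,0.75,-0.15,0,0],[0.35,0.65,0.75,-0.1,0,0],[0.35,0.65,0.75,-0.1,0,0],[0.35,0.65,0.75,-0.1,0,0],[0.25,0.6,0.7,0,0,0],[0,0,0,0,0,0],[0,0,0,0,0,0],[0,0,0,0,0,0]]]'; python3 g.py 453 -214 150 135 0 180;python3 g.py 453 -214 110 135 0 179.3
python3 - <<'E'
from h import *
p=shot('side');np.save('b2.npy',p,allow_pickle=True)
a=shot('scene')
w=shot('wrist')
im=[cv2.resize(p['color'][150:290,130:320],None,fx=2.1,fy=2.1),cv2.resize(w['color'],(392,294))]
cv2.imwrite('pics/c1.png',np.hstack([i[:294,:399] for i in im])[:,:,::-1])
E
```

```text
clock: 7.13
eef_pos: [448.3, -215.2, 159.1]
tool_rot: [2.39, 0.014, -3.129]
force: [0.9, 0.3, -2.0]
width: 46.9
shift rows [-0.15 -0.18  0.25] turn rows [-0.32  0.02  0.18]
pos [ 448.3 -215.2  159.1] rpy deg [ 136.94    0.81 -179.3 ] q [ 1.11  0.9  -0.63  1.67 -0.15  1.14  2.25] F [ 0.9  0.3 -2. ] w 46.9 t 7.1333
shift rows [-0.13 -1.09  1.22] turn rows [-0.32 -0.07  0.26]
pos [ 448.3 -215.2  159.1] rpy deg [ 136.94    0.81 -179.3 ] q [ 1.11  0.9  -0.63  1.67 -0.15  1.14  2.25] F [ 0.9  0.3 -2. ] w 46.9 t 7.1333
```

View pics/c1.png

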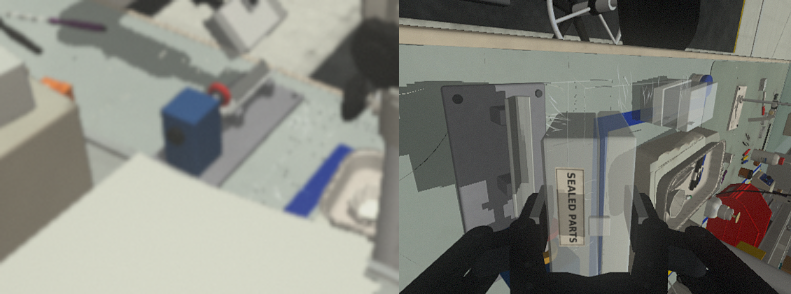

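```bash
python3 -m crank '[[[-0.1,-0.4,0.45,-0.2,-0.05,0.15],[-0.05,-0.4,0.45,-0.15,-0.05,0.1],[0,-0.3,0.3,0,0,0],[0,0,0,0,0,0],[0,0,0,0,0,0]]]'; python3 g.py 453 -214 90 135 0 179.3
```

```text
clock: 7.7
eef_pos: [457.7, -221.2, 107.6]
tool_rot: [2.361, 0.009, 3.118]
force: [0.6, -0.1, -1.7]
width: 46.7
shift rows [ 0.17 -0.24  0.58] turn rows [-0.05  0.13 -0.02]
pos [ 457.7 -221.2  107.6] rpy deg [135.27   0.51 178.67] q [ 1.11  0.99 -0.61  1.65 -0.15  1.08  2.27] F [ 0.6 -0.1 -1.7] w 46.7 t 7.7
```

```bash
python3 -m crank '[[[0.15,-0.1,0.3,0,0.1,0],[0,-0.1,0.25,0,0,0],[0,0,0,0,0,0],[0,0,0,0,0,0]]]'; python3 g.py 453 -214 82.4 135 0 179.3
```

```text
clock: 8.03
eef_pos: [453.8, -213.6, 91.6]
tool_rot: [2.363, 0.003, 3.127]
force: [0.7, 0.3, -2.3]
width: 46.6
shift rows [ 0.03 -0.22  0.21] turn rows [-0.06  0.04 -0.  ]
pos [ 453.8 -213.6   91.6] rpy deg [1.3537e+02 1.6000e-01 1.7914e+02] q [ 1.1   1.01 -0.6   1.67 -0.14  1.05  2.27] F [ 0.7  0.3 -2.3] w 46.6 t 8.0333
```

```bash
python3 -m crank '[[[0,-0.1,0.1,0,0,0],[0,-0.08,0.08,0,0,0],[0,0,0,0,0,0]]]'; python3 g.py 453 -214 82.4 135 0 179.3;python3 -m crank '[[[0,-0.06,0.06,0,0,0],[0,0,0,0,0,0]]]'; python3 g.py 453 -214 82.4 135 0 179.3
```

```text
clock: 8.28
eef_pos: [454.3, -213.6, 84.2]
tool_rot: [2.364, 0.004, 3.127]
force: [-0.9, 0.5, -2.2]
width: 47.0
shift rows [ 0.04 -0.05  0.03] turn rows [-0.07  0.04  0.01]
pos [ 454.3 -213.6   84.2] rpy deg [135.43   0.23 179.18] q [ 1.09  1.02 -0.6   1.67 -0.13  1.04  2.28] F [-0.9  0.5 -2.2] w 47.0 t 8.2833
clock: 8.45
eef_pos: [454.7, -213.8, 82.4]
tool_rot: [2.363, 0.005, 3.127]
force: [-1.2, 0.1, -2.2]
width: 46.5
shift rows [ 0.06 -0.01 -0.01] turn rows [-0.07  0.05  0.01]
pos [ 454.7 -213.8   82.4] rpy deg [135.4    0.26 179.15] q [ 1.09  1.02 -0.6   1.67 -0.13  1.04  2.28] F [-1.2  0.1 -2.2] w 46.5 t 8.45
```

```bash
python3 -m crank '[[[0,-0.05,0.05,0,0,0],[0,0,0,0,0,0]]]'; python3 -m crank '[[[0,-0.05,0.05,0,0,0],[0,0,0,0,0,0]]]'; python3 g.py 453 -214 82.4 135 0 179.3
```

```text
clock: 8.62
eef_pos: [454.9, -214.0, 82.7]
tool_rot: [2.361, 0.005, 3.126]
force: [0.2, -0.7, -2.7]
width: 47.0
clock: 8.78
eef_pos: [455.2, -213.9, 82.5]
tool_rot: [2.359, 0.005, 3.126]
force: [-0.1, 1.2, -2.2]
width: 46.8
shift rows [ 0.07 -0.   -0.  ] turn rows [-0.03  0.06  0.01]
pos [ 455.2 -213.9   82.5] rpy deg [135.17   0.29 179.1 ] q [ 1.1   1.03 -0.6   1.66 -0.14  1.04  2.28] F [-0.1  1.2 -2.2] w 46.8 t 8.7833
```

```bash
python3 -m crank '[[[0,-0.1,0.1,0,0,0],[0,0,0,0,0,0]]]'; python3 -m crank '[[[0,-0.1,0.1,0,0,0],[0,-0.1,0.1,0,0,0]]]';  python3 g.py 453 -214 82.4 135 0 179.3
```

```text
clock: 8.95
eef_pos: [455.5, -214.4, 82.9]
tool_rot: [2.355, 0.005, 3.125]
force: [0.5, -1.5, -2.8]
width: 46.8
clock: 9.12
eef_pos: [456.0, -214.2, 82.0]
tool_rot: [2.347, 0.005, 3.124]
force: [-8.8, -13.2, 36.3]
width: 46.9
shift rows [ 0.1   0.01 -0.01] turn rows [0.09 0.07 0.  ]
pos [ 456.  -214.2   82. ] rpy deg [134.49   0.3  179.  ] q [ 1.1   1.03 -0.6   1.66 -0.14  1.05  2.28] F [ -8.8 -13.2  36.3] w 46.9 t 9.1167
```

```bash
python3 -m crank '[[[0,0.02,-0.02,0,0,0],[-0.2,0,0,0,0,0],[-0.2,0,0,0,0,0],[-0.2,0,0,0,0,0]]]'; python3 g.py 498.5 -214.4 82.4 135 0 179.3
```

```text
clock: 9.45
eef_pos: [473.2, -214.8, 82.5]
tool_rot: [2.347, 0.003, 3.124]
force: [-8.4, -1.9, 1.9]
width: 47.1
shift rows [-0.84  0.02  0.02] turn rows [ 0.09  0.06 -0.02]
pos [ 473.2 -214.8   82.5] rpy deg [1.3447e+02 1.7000e-01 1.7899e+02] q [ 1.07  1.04 -0.6   1.62 -0.14  1.07  2.26] F [-8.4 -1.9  1.9] w 47.1 t 9.45
```

```bash
python3 -m crank '[[[-0.2,0,0,0,0,0],[-0.2,0,0,0,0,0],[-0.2,0,0,0,0,0]]]'; python3 g.py 498.5 -214.4 82.4 135 0 179.3
```

```text
clock: 9.7
eef_pos: [479.7, -215.3, 82.8]
tool_rot: [2.341, -0.018, 3.141]
force: [-15.4, -6.5, 11.8]
width: 47.2
shift rows [-0.63  0.02  0.02] turn rows [ 0.15 -0.2  -0.05]
pos [ 479.7 -215.3   82.8] rpy deg [134.12  -1.06 179.96] q [ 1.05  1.06 -0.59  1.58 -0.14  1.11  2.25] F [-15.4  -6.5  11.8] w 47.2 t 9.7
```

```bash
python3 -m crank '[[[-0.25,0,0,0,-0.1,0],[-0.25,0,0,0,-0.1,0],[-0.25,0,0,0,0,0]]]'; python3 g.py 498.5 -214.4 82.4 135 0 179.3
```

```text
clock: 9.95
eef_pos: [488.1, -215.6, 82.9]
tool_rot: [2.334, -0.028, -3.138]
force: [-17.3, -7.9, 14.4]
width: 47.0
shift rows [-0.35  0.02  0.03] turn rows [ 0.21 -0.29 -0.08]
pos [ 488.1 -215.6   82.9] rpy deg [ 133.74   -1.59 -179.79] q [ 1.03  1.07 -0.59  1.55 -0.14  1.14  2.24] F [-17.3  -7.9  14.4] w 47.0 t 9.95
```

```bash
python3 -m crank '[[[-0.25,0,0,0.05,-0.15,-0.03],[-0.25,0,0,0.05,-0.15,-0.03],[-0.2,0,0,0,-0.1,0]]]'; python3 g.py 498.5 -214.4 82.4 135 0 179.3
```

```text
clock: 10.2
eef_pos: [492.0, -215.4, 82.7]
tool_rot: [2.337, -0.024, -3.141]
force: [-15.6, -6.6, 12.7]
width: 47.0
shift rows [-0.22  0.02  0.03] turn rows [ 0.18 -0.24 -0.08]
pos [ 492.  -215.4   82.7] rpy deg [ 133.89   -1.35 -179.98] q [ 1.03  1.07 -0.59  1.54 -0.14  1.13  2.23] F [-15.6  -6.6  12.7] w 47.0 t 10.2
```

```bash
python3 -m crank '[[[-0.2,0,0,0,-0.1,0]]]'; python3 -m crank '[[[-0.2,0,0,0,-0.1,0]]]';python3 g.py 498.5 -214.4 82.4 135 0 179.3
```

```text
clock: 10.28
eef_pos: [492.4, -215.4, 82.8]
tool_rot: [2.334, -0.025, -3.142]
force: [-15.5, -6.5, 13.5]
width: 46.7
clock: 10.37
eef_pos: [492.9, -215.5, 82.9]
tool_rot: [2.332, -0.027, 3.141]
force: [-16.0, -4.8, 12.6]
width: 46.9
shift rows [-0.19  0.02  0.03] turn rows [ 0.23 -0.26 -0.1 ]
pos [ 492.9 -215.5   82.9] rpy deg [133.61  -1.55 179.99] q [ 1.03  1.07 -0.59  1.54 -0.14  1.14  2.23] F [-16.   -4.8  12.6] w 46.9 t 10.3667
```

```bash
python3 -m crank '[[[-0.32,0,0,0.1,-0.15,-0.05],[-0.32,0,0,0.1,-0.15,-0.05]]]';python3 -m crank '[[[-0.35,0,0,0.1,-0.15,-0.05],[-0.35,0,0,0.1,-0.15,-0.05]]]';python3 g.py 498.5 -214.4 82.4 135 0 179.3
```

```text
clock: 10.53
eef_pos: [497.4, -215.2, 82.6]
tool_rot: [2.345, -0.022, -3.14]
force: [-21.6, -7.8, 15.6]
width: 47.0
clock: 10.7
eef_pos: [497.8, -215.0, 82.5]
tool_rot: [2.356, -0.027, -3.132]
force: [-27.5, -10.3, 19.0]
width: 47.2
shift rows [-0.02  0.01  0.02] turn rows [ 0.   -0.33 -0.04]
pos [ 497.8 -215.    82.5] rpy deg [ 134.98   -1.57 -179.47] q [ 1.01  1.06 -0.58  1.53 -0.13  1.13  2.22] F [-27.5 -10.3  19. ] w 47.2 t 10.7
```

```bash
python3 -m crank '[[[-0.33,0,0,0,-0.15,-0.05],[-0.33,0,0,0,-0.15,0],[-0.33,0,0,0,-0.15,0],[-0.33,0,0,0,-0.15,0],[-0.33,0,0,0,-0.15,0],[-0.33,0,0,0,-0.15,0]]]';python3 g.py 498.5 -214.4 82.4 135 0 179.3
python3 - <<'E'
from h import *
w=shot('wrist');p=shot('side');np.save('w2.npy',w,allow_pickle=True);np.save('b3.npy',p,allow_pickle=True);a=shot('scene')
W=world(w);print(np.round(ctrl.read_state()['force'],1))
im=[cv2.resize(w['color'],(480,360)),cv2.resize(p['color'][165:265,160:250],(320,360))]
cv2.imwrite('pics/c2.png',np.hstack(im)[:,:,::-1])
E
```

```text
clock: 11.2
eef_pos: [497.7, -215.6, 83.2]
tool_rot: [2.332, -0.049, -3.122]
force: [-26.6, -8.6, 18.1]
width: 46.8
shift rows [-0.03  0.01  0.05] turn rows [ 0.22 -0.55 -0.12]
pos [ 497.7 -215.6   83.2] rpy deg [ 133.62   -2.81 -178.85] q [ 1.01  1.08 -0.58  1.5  -0.13  1.18  2.22] F [-26.6  -8.6  18.1] w 46.8 t 11.2
[-27.8  -8.   18.7]
```

View pics/c2.png

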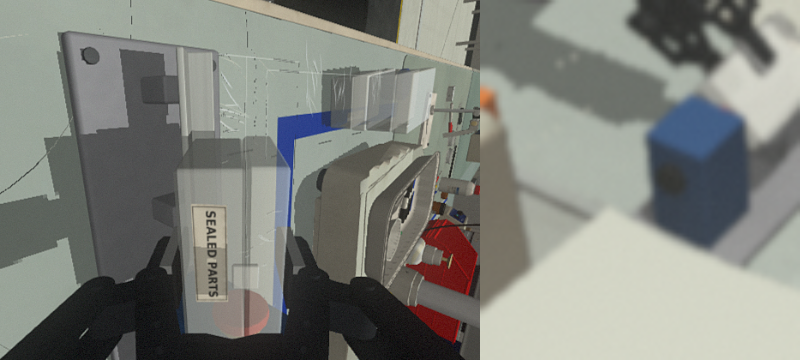

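```bash
cat > m2.py <<'E'
from h import *
import sys
w=np.load(sys.argv[1],allow_pickle=True).item();W=world(w);v,u=np.mgrid[:420,:560]
# label face: pixel area in full-res (480->560 scale 1.167)
x0,x1,y0,y1=map(int,sys.argv[2:6])
m=(u>x0)&(u<x1)&(v>y0)&(v<y1);P=W[m];P=P[~np.isnan(P[:,0])]
c=np.median(P,0)
for _ in range(5):
    k=P[np.abs((P-c)@np.linalg.svd(P-c,full_matrices=False)[2][2])<3];P=k;c=P.mean(0)
n=np.linalg.svd(P-c,full_matrices=False)[2][2];n*=np.sign(n[2]);print(len(P),'centre',np.round(c,1),'normal',np.round(n,3))
J=np.array([473,-205.8,40]);print('dist from V line along (0,-.7,.7):',(c-J)@np.array([0,-.7071,.7071]),'expect 66')
E
python3 m2.py w2.npy 228 322 205 280
```

```text
6809 centre [ 466.4 -237.1  107.4] normal [ 0.037 -0.744  0.667]
dist from V line along (0,-.7,.7): 69.75538370171179 expect 66
```

```bash
python3 -m crank '[[[-0.35,-0.05,0.05,0.1,-0.4,-0.1],[-0.35,-0.05,0.05,0.1,-0.45,-0.1]]]';python3 -m crank '[[[-0.35,-0.05,0.05,0.1,-0.45,-0.1],[-0.35,-0.05,0.05,0.1,-0.45,-0.1]]]';python3 g.py 498.5 -214.4 82.4 135 0 179.3
python3 - <<'E'
from h import *
np.save('w3.npy',shot('wrist'),allow_pickle=True)
E
python3 m2.py w3.npy 228 322 205 280
```

```text
clock: 11.52
eef_pos: [498.6, -215.0, 82.4]
tool_rot: [2.341, -0.003, 3.138]
force: [-26.4, -9.1, 26.0]
width: 47.2
clock: 11.68
eef_pos: [500.9, -214.3, 82.1]
tool_rot: [2.349, 0.049, 3.104]
force: [-29.0, -13.0, 29.7]
width: 46.9
shift rows [ 0.08  0.   -0.01] turn rows [0.06 0.5  0.16]
pos [ 500.9 -214.3   82.1] rpy deg [134.58   2.81 177.85] q [ 1.07  1.06 -0.62  1.59 -0.16  1.04  2.27] F [-29.  -13.   29.7] w 46.9 t 11.6833
6799 centre [ 464.5 -235.8  105.7] normal [ 0.009 -0.727  0.686]
dist from V line along (0,-.7,.7): 67.70713076068648 expect 66
```

```bash
python3 -m crank '[[[-0.35,-0.03,0.03,0,-0.1,0],[-0.35,-0.03,0.03,0,-0.1,0],[-0.35,-0.03,0.03,0,-0.1,0],[-0.35,-0.03,0.03,0,-0.1,0]]]';python3 g.py 498.5 -214.4 82.4 135 0 179.3
python3 - <<'E'
from h import *
np.save('w3.npy',shot('wrist'),allow_pickle=True)
E
python3 m2.py w3.npy 228 322 205 280
```

```text
clock: 12.07
eef_pos: [500.6, -214.8, 82.2]
tool_rot: [2.329, 0.019, 3.123]
force: [-31.0, -10.7, 23.9]
width: 47.0
shift rows [0.07 0.01 0.  ] turn rows [0.26 0.18 0.09]
pos [ 500.6 -214.8   82.2] rpy deg [133.42   1.12 178.91] q [ 1.05  1.07 -0.61  1.55 -0.15  1.09  2.26] F [-31.  -10.7  23.9] w 47.0 t 12.0667
6811 centre [ 465.8 -237.   105.9] normal [ 0.02  -0.739  0.673]
dist from V line along (0,-.7,.7): 68.6582642714027 expect 66
```

```bash
python3 -m crank '[[[0.2,0,0,0,0,0],[0.3,0,0,0,0,0],[0.35,0,0,0,0,0],[0.35,0,0,0,0,0],[0.35,0,0,0,0,0],[0.3,0,0,0,0,0],[0,0,0,0,0,0],[0,0,0,0,0,0]]]';python3 g.py 455 -214.4 82.4 135 0 179.3
python3 - <<'E'
from h import *
np.save('w3.npy',shot('wrist'),allow_pickle=True)
E
python3 m2.py w3.npy 228 322 205 280
```

```text
clock: 12.78
eef_pos: [449.6, -214.6, 82.9]
tool_rot: [2.33, 0.03, 3.113]
force: [3.1, -0.6, 2.6]
width: 46.7
shift rows [-0.18 -0.01  0.02] turn rows [0.25 0.31 0.09]
pos [ 449.6 -214.6   82.9] rpy deg [133.48   1.7  178.35] q [ 1.13  1.04 -0.62  1.68 -0.15  1.03  2.31] F [ 3.1 -0.6  2.6] w 46.7 t 12.7833
6811 centre [ 414.2 -236.5  106.3] normal [ 0.011 -0.74   0.673]
dist from V line along (0,-.7,.7): 68.6099770435669 expect 66
```

```bash
python3 -m crank '[[[0,-0.08,0.08,0.25,0,0],[0,-0.08,0.08,0.1,0,0],[0,0,0,0,0,0]]]'; python3 g.py 455 -214.4 82.4 135 0 179.3; python3 -m crank '[[[0,0,0,0,0,0],[0,0,0,0,0,0],[0,0,0,0,0,0],[0,0,0,0,0,0],[0,0,0,0,0,0],[0,0,0,0,0,0]]]' -1;python3 g.py 455 -214.4 82.4 135 0 179.3
python3 - <<'E'
from h import *
np.save('w3.npy',shot('wrist','w3.png'),allow_pickle=True)
E
python3 m2.py w3.npy 228 322 205 280
```

```text
clock: 13.08
eef_pos: [448.3, -213.4, 82.8]
tool_rot: [2.358, 0.026, 3.115]
force: [0.5, -1.1, -3.1]
width: 46.9
shift rows [-0.22 -0.03 -0.  ] turn rows [-0.02  0.28  0.08]
pos [ 448.3 -213.4   82.8] rpy deg [135.09   1.51 178.48] q [ 1.12  1.02 -0.61  1.7  -0.14  1.01  2.3 ] F [ 0.5 -1.1 -3.1] w 46.9 t 13.0833
clock: 13.58
eef_pos: [444.0, -211.0, 80.2]
tool_rot: [2.355, 0.019, 3.124]
force: [0.1, -0.5, 0.6]
width: 85.5
shift rows [-0.37 -0.03 -0.12] turn rows [0.01 0.17 0.09]
pos [ 444.  -211.    80.2] rpy deg [134.93   1.08 178.97] q [ 1.12  1.02 -0.61  1.7  -0.14  1.01  2.3 ] F [ 0.1 -0.5  0.6] w 85.5 t 13.5833
6798 centre [ 408.5 -233.5  105.3] normal [-0.023 -0.726  0.688]
dist from V line along (0,-.7,.7): 65.7796096738805 expect 66
```

```bash
python3 -m crank '[[[0,0,-0.3,0,0,0],[0,0,-0.6,0,0,0],[0,0,-0.8,0,0,0],[0,0,-0.9,0,0,0],[0,0,-0.9,0,0,0],[0,0,-0.9,0,0,0],[0,0,0,0,0,0],[0,0,0,0,0,0]]]';python3 g.py 440 -150 250 -135 0 180
python3 - <<'E'
from h import *
p=shot('wrist','w4.png');np.save('w4.npy',p,allow_pickle=True)
W=world(p)
for q in ['case_mid','stamp_face','upper_mid']:
    for r in ctrl.search_frame(q,p)[:3]:
        c,rr=int(r['extent'][0]),int(r['extent'][1]); print(q,round(r['conf'],2),np.round(r['extent']),np.round(W[rr,c]))
E
```

```text
clock: 14.3
eef_pos: [439.1, -309.8, 179.2]
tool_rot: [2.353, 0.016, 3.126]
force: [-0.6, 0.2, -0.5]
width: 85.6
shift rows [0.01 5.43 2.12] turn rows [15.03  0.18 -0.17]
pos [ 439.1 -309.8  179.2] rpy deg [134.81   0.94 179.1 ] q [ 1.19  0.95 -0.6   1.45 -0.13  1.36  2.3 ] F [-0.6  0.2 -0.5] w 85.6 t 14.3
case_mid 0.6 [269. 201.  67. 136.] [ 437. -236.  104.]
stamp_face 0.86 [274. 286.  40.  40.] [ 525. -218.   92.]
upper_mid 0.67 [420. 139.  62.  58.] [424.  58.  95.]
upper_mid 0.61 [388. 137.  64.  63.] [427.  57.  48.]
```

View pics/w4.png

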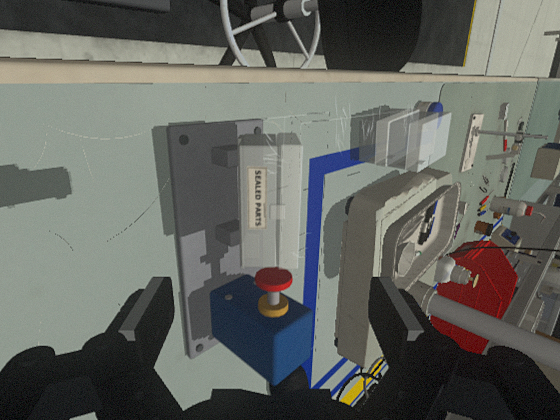

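```bash
python3 -m crank '[[[0,0.6,0,0.5,0,0],[0,0.6,0,0.8,0,0],[0,0.7,0,1,0,0],[0,0.7,0,1,0,0],[0,0.7,0,1,0,0],[0,0.6,0,1,0,0],[0,0.6,0,1,0,0],[0,0.6,0,1,0,0],[0,0.6,0,1,0,0],[0,0.6,0,1,0,0],[0,0.6,0,1,0,0],[0,0,0,1,0,0]]]';python3 g.py 440 -120 220 -135 0 179.3
```

```text
clock: 15.5
eef_pos: [434.1, -118.7, 236.2]
tool_rot: [-2.76, 0.011, 3.123]
force: [-0.4, -0.4, -1.2]
width: 85.1
shift rows [-0.19  0.16  0.52] turn rows [ 3.85  0.05 -0.11]
pos [ 434.1 -118.7  236.2] rpy deg [-158.12    0.61  178.92] q [ 0.1   0.36 -0.26  2.11  0.65  0.85  0.93] F [-0.4 -0.4 -1.2] w 85.1 t 15.5
```

```bash
python3 -m crank '[[[-0.1,0,0,1,0,0],[-0.1,0,0,1,0,-0.1],[0,0,0,1,0,0],[0,0,0,0.7,0,0],[0,0,0,0,0,0],[0,0,0,0,0,0]]]';python3 g.py 440 -120 220 -135 0 179.3
python3 - <<'E'
from h import *
p=shot('wrist','w5.png');np.save('w5.npy',p,allow_pickle=True)
W=world(p)
for q in ['case_mid','stamp_face','upper_mid','low_mid']:
    for r in ctrl.search_frame(q,p)[:3]:
        c,rr=int(r['extent'][0]),int(r['extent'][1]); print(q,round(r['conf'],2),np.round(r['extent']),np.round(W[rr,c]))
s=shot('scene');np.save('a2.npy',s,allow_pickle=True)
for q in ['case_mid','upper_mid','low_mid','pot_mid']:
    for r in ctrl.search_frame(q,s)[:3]: print(q,round(r['conf'],2),np.round(r['extent']))
cv2.imwrite('pics/c5.png',np.hstack([cv2.resize(p['color'],(480,360)),cv2.resize(s['color'][180:310,150:265],(318,360))])[:,:,::-1])
E
```

```text
clock: 16.0
eef_pos: [439.0, -107.3, 233.5]
tool_rot: [-2.352, -0.001, -3.122]
force: [0.2, -0.2, 0.7]
width: 85.6
shift rows [-0.03  0.02  0.62] turn rows [-0.04  0.21  0.22]
pos [ 439.  -107.3  233.5] rpy deg [-1.3477e+02 -3.0000e-02 -1.7888e+02] q [-0.26  0.53 -0.16  2.14  0.93  1.1   0.47] F [ 0.2 -0.2  0.7] w 85.6 t 16.0
case_mid 0.74 [308. 186.  80. 113.] [ 438. -196.   99.]
case_mid 0.7 [223. 278.  52.  74.] [ 644. -401.   48.]
stamp_face 0.88 [308. 268.  38.  39.] [ 524. -195.   94.]
case_mid 0.55 [321. 214.  19.  24.]
case_mid 0.38 [304. 218.  39.  70.]
upper_mid 0.81 [232. 254.  43.  34.]
low_mid 0.75 [235. 271.  44.  31.]
pot_mid 0.82 [178. 295.  22.  19.]
```

View pics/c5.png

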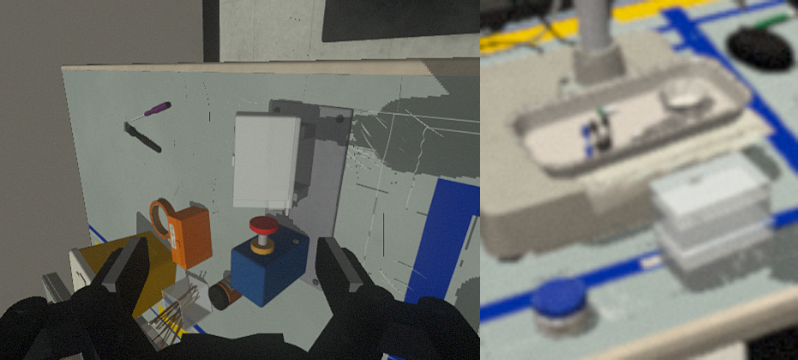

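```bash
cat > m3.py <<'E'
from h import *
p=np.load('w5.npy',allow_pickle=True).item();W=world(p);v,u=np.mgrid[:420,:560]
n0=np.array([0,.7071,.7071]);J=np.array([473,-205.8,40])
m=(u>255)&(u<365)&(v>115)&(v<255);P=W[m];P=P[~np.isnan(P[:,0])]
h=(P-J)@n0;P=P[(h>42)&(h<54)]
c=P.mean(0)
for _ in range(4):
    n=np.linalg.svd(P-c,full_matrices=False)[2][2];n*=np.sign(n[2]);P=P[np.abs((P-c)@n)<3];c=P.mean(0)
e1=np.array([1,0,0])-n[0]*n;e1/=np.linalg.norm(e1);e2=np.cross(n,e1)
r=cv2.minAreaRect(np.c_[(P-c)@e1,(P-c)@e2].astype(np.float32))
C=c+r[0][0]*e1+r[0][1]*e2
print('lid',len(P),'n',np.round(n,3),'h',(c-J)@n0,'exp 48','rect',np.round(r[1],1),round(r[2],2),'lid centre',np.round(C,1),'case',np.round(C-24*n,1))
q=np.load('a2.npy',allow_pickle=True).item();W=world(q)
m=(u>205)&(u<262)&(v>230)&(v<300)
for lo,hi in((88,104),(40,56)):
    k=m&(W[...,2]>lo)&(W[...,2]<hi);P=W[k]
    P=P[:,:];r=cv2.minAreaRect(P[:,:2].astype(np.float32));print('col',len(P),np.round(P.mean(0),1),np.round(np.r_[r[0],r[1],r[2]],1),np.percentile(P[:,2],[5,50,95]))
q=np.load('w4.npy',allow_pickle=True).item();W=world(q)
m=(u>340)&(u<465)&(v>95)&(v<180)&(W[...,2]>88)&(W[...,2]<104);P=W[m];r=cv2.minAreaRect(P[:,:2].astype(np.float32));print('col w4',len(P),np.round(P.mean(0),1),np.round(np.r_[r[0],r[1],r[2]],1))
E
python3 m3.py; python3 g.py 441 -213 74 -135 0 179.3
```

```text
lid 7785 n [0.009 0.706 0.708] h 48.7470975082603 exp 48 rect [ 67.1 102.1] 89.5 lid centre [ 445.3 -194.8   97.9] case [ 445.1 -211.7   80.9]
col 652 [430.  113.5  95.7] [466.7 113.3 143.9 103.3   3.9] [90.11888032 96.11498051 98.81716874]
col 246 [413.5 119.4  47.7] [461.3  93.4 129.1 144.8   6.5] [40.73517609 47.45116529 55.214279  ]
col w4 1551 [431.1  98.   95.1] [432.6 109.1  66.9 103.6   5.8]
shift rows [0.02 1.37 6.24] turn rows [-0.04  0.21  0.15]
pos [ 439.6 -109.1  234.9] rpy deg [-134.75    0.24 -179.16] q [-0.26  0.53 -0.16  2.14  0.93  1.1   0.47] F [-0.2 -0.6  0.4] w 85.6 t 16.5
```

```bash
python3 -m crank '[[[-0.05,0.4,0.4,0,0.1,0.1],[-0.05,0.4,0.6,0,0.1,0.05],[0,0.35,0.6,0,0,0],[0,0.1,0.6,0,0,0],[0,0,0.5,0,0,0],[0,0,0,0,0,0],[0,0,0,0,0,0]]]';python3 g.py 445 -216 76.7 -135 0 179.3
```

```text
clock: 17.08
eef_pos: [444.9, -140.9, 149.1]
tool_rot: [-2.357, 0.007, 3.127]
force: [0.4, 0.3, -0.3]
width: 84.9
shift rows [-0.02 -0.07  3.48] turn rows [ 0.01  0.03 -0.06]
pos [ 444.9 -140.9  149.1] rpy deg [-135.03    0.42  179.18] q [-0.22  0.7  -0.11  2.18  1.08  0.95  0.28] F [ 0.4  0.3 -0.3] w 84.9 t 17.0833
```

```bash
python3 -m crank '[[[0,-0.06,0.5,0,0,0],[0,0,0.5,0,0,0],[0,0,0.5,0,0,0],[0,0,0.3,0,0,0],[0,0,0,0,0,0]]]';python3 g.py 445 -216 76.7 -135 0 179.3
```

```text
clock: 17.5
eef_pos: [448.7, -178.0, 114.1]
tool_rot: [-2.361, 0.016, 3.131]
force: [0.3, 0.1, 0.3]
width: 85.5
shift rows [ 0.13 -0.02  1.78] turn rows [ 0.04  0.12 -0.1 ]
pos [ 448.7 -178.   114.1] rpy deg [-135.26    0.93  179.37] q [-0.17  0.77 -0.06  2.21  1.22  0.87  0.19] F [0.3 0.1 0.3] w 85.5 t 17.5
```

```bash
python3 -m crank '[[[0.12,0,0.4,0,0.1,-0.1],[0.05,0,0.4,0,0.05,0],[0.05,0,0.4,0,0,0],[0.05,0,0.35,0,0,0],[0,0,0,0,0,0]]]';python3 g.py 445 -216 76.7 -135 0 179.3
```

```text
clock: 17.92
eef_pos: [443.6, -209.3, 81.5]
tool_rot: [-2.364, 0.003, 3.131]
force: [-0.3, -1.0, 0.2]
width: 85.5
shift rows [-0.05 -0.05  0.27] turn rows [ 0.07  0.03 -0.01]
pos [ 443.6 -209.3   81.5] rpy deg [-1.3544e+02  1.5000e-01  1.7938e+02] q [-0.13  0.83 -0.02  2.22  1.34  0.81  0.11] F [-0.3 -1.   0.2] w 85.5 t 17.9167
```

```bash
python3 -m crank '[[[-0.05,-0.05,0.27,0.05,0,0],[0,0,0,0,0,0],[0,0,0,0,0,0]]]';python3 g.py 445 -216 76.7 -135 0 179.3;python3 -m crank '[[[0,0,0,0,0,0],[0,0,0,0,0,0],[0,0,0,0,0,0],[0,0,0,0,0,0],[0,0,0,0,0,0],[0,0,0,0,0,0]]]' 1;python3 g.py 445 -216 76.7 -135 0 179.3
```

```text
clock: 18.17
eef_pos: [446.3, -215.7, 77.0]
tool_rot: [-2.359, 0.004, 3.132]
force: [0.9, 0.1, -0.0]
width: 85.1
shift rows [0.04 0.   0.01] turn rows [ 0.03  0.04 -0.01]
pos [ 446.3 -215.7   77. ] rpy deg [-135.17    0.22  179.46] q [-0.12  0.85 -0.01  2.22  1.36  0.81  0.1 ] F [ 0.9  0.1 -0. ] w 85.1 t 18.1667
clock: 18.67
eef_pos: [447.0, -214.6, 78.2]
tool_rot: [-2.359, 0.006, 3.133]
force: [0.1, -0.6, -0.5]
width: 66.0
shift rows [0.07 0.   0.07] turn rows [ 0.03  0.06 -0.01]
pos [ 447.  -214.6   78.2] rpy deg [-135.18    0.32  179.52] q [-0.12  0.84 -0.01  2.22  1.36  0.81  0.1 ] F [ 0.1 -0.6 -0.5] w 66.0 t 18.6667
```

```bash
python3 -m crank '[[[0,0,-0.3,0,0,0],[0,0,-0.5,0,0,0],[0,0,-0.7,0,0,0],[0,0,-0.8,0,0,0],[0,0,-0.8,0,0,0],[0,0,-0.8,-0.3,0,0],[0,0,-0.7,-0.6,0,0],[0,0,-0.6,-0.9,0,0],[0,0,-0.4,-1,0,0],[0,0,0,-1,0,0],[0,0,0,-1,0,0],[0,0,0,-1,0,0]]]';python3 g.py 430 20 230 180 0 95.8
```

```text
clock: 19.67
eef_pos: [450.1, -79.1, 202.4]
tool_rot: [-3.004, 0.006, -3.122]
force: [-0.7, -0.1, -3.0]
width: 65.8
shift rows [ 0.6   3.16 -1.37] turn rows [-1.02  1.02 14.19]
pos [450.1 -79.1 202.4] rpy deg [-172.14    0.32 -178.86] q [ 0.31  0.42 -0.42  2.08  0.46  0.73  1.16] F [-0.7 -0.1 -3. ] w 65.8 t 19.6667
```

```bash
python3 -m crank '[[[0,0.5,-0.1,-0.3,0,1],[0,0.5,-0.1,-0.3,0,1],[0,0.5,-0.1,-0.3,0,1],[0,0,-0.1,-0.1,0,1],[0,0,-0.1,0,0,1],[0,0,-0.1,0,0,1],[0,0,-0.1,0,0,1],[0,0,0,0,0,1],[0,0,0,0,0,1],[0,0,0,0,0,1],[0,0,0,0,0,1],[0,0,0,0,0,1]]]';python3 g.py 432 0 225 180 0 95.8
```

```text
clock: 20.67
eef_pos: [444.1, -46.9, 218.5]
tool_rot: [3.137, 0.031, 1.821]
force: [-1.0, 0.0, -2.3]
width: 65.7
shift rows [ 1.61 -0.   -0.27] turn rows [0.07 0.29 1.42]
pos [444.1 -46.9 218.5] rpy deg [179.73   1.77 104.32] q [ 0.13  0.36 -0.14  2.08  0.12  0.7   0.15] F [-1.   0.  -2.3] w 65.7 t 20.6667
```

```bash
python3 -m crank '[[[0.5,0.05,-0.1,0,0.1,0.6],[0.5,0.05,-0.1,0,0.1,0.5],[0.4,0,0,0,0.1,0.1],[0,0,0,0,0,0],[0,0,0,0,0,0]]]';python3 g.py 432 0 225 180 0 95.8
cat > m4.py <<'E'
from h import *
p=shot('wrist','w6.png');np.save('w6.npy',p,allow_pickle=True);W=world(p);v,u=np.mgrid[:420,:560]
s=ctrl.read_state();y0=s['eef_pos'][1]
for lo,hi in((89,103),(41,55)):
    m=(W[...,2]>lo)&(W[...,2]<hi)&(np.abs(W[...,0]-433)<75)&(np.abs(W[...,1]-109)<85)
    P=W[m];r=cv2.minAreaRect(P[:,:2].astype(np.float32));print('col',len(P),np.round(P.mean(0),1),'rect',np.round(np.r_[r[0],r[1],r[2]],1))
E
python3 m4.py
```

```text
clock: 21.08
eef_pos: [435.1, -3.7, 222.3]
tool_rot: [3.141, -0.002, 1.687]
force: [0.5, -0.1, -2.7]
width: 66.0
shift rows [ 0.13 -0.09 -0.09] turn rows [ 0.   -0.02  0.15]
pos [435.1  -3.7 222.3] rpy deg [ 1.7998e+02 -1.2000e-01  9.6670e+01] q [ 0.05  0.34 -0.14  2.09  0.07  0.71 -0.01] F [ 0.5 -0.1 -2.7] w 66.0 t 21.0833
col 10997 [433.1 102.2  96. ] rect [433.3 100.2  67.2  80.4   5.7]
col 23 [507.3 153.1  53.3] rect [507.4 151.2  13.8   1.1  89.9]
```

View pics/w6.png

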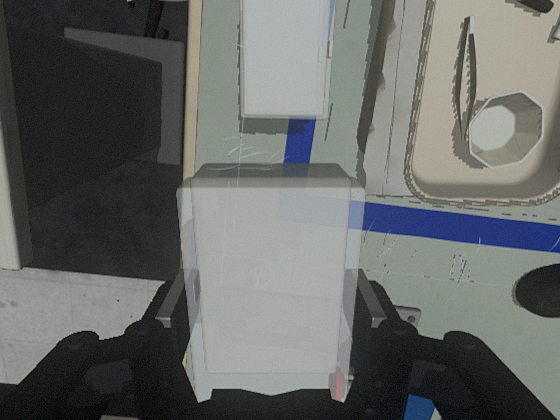

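```bash
python3 - <<'E'
from h import *
p=np.load('w6.npy',allow_pickle=True).item();W=world(p);v,u=np.mgrid[:420,:560]
s=ctrl.read_state();R=Ro.from_euler('xyz',s['tool_rot'])
m=(u>150)&(u<390)&(v>150)&(v<392)&(W[...,2]>200)&(W[...,2]<270);P=R.inv().apply(W[m]-s['eef_pos'])
print('tool z pct',np.percentile(P[:,2],[1,10,25,50,75,90,99]).round(1))
h=np.median(P[:,2]);P=P[(abs(P[:,2]-h)<5)&(abs(P[:,1])<36)]
r=cv2.minAreaRect(P[:,:2].astype(np.float32));print(len(P),h,'rect in tool xy',np.round(np.r_[r[0],r[1],r[2]],1),P[:,:2].min(0),P[:,:2].max(0))
c=P.mean(0);n=np.linalg.svd(P-c,full_matrices=False)[2][2];print('n tool',n.round(3),'world',R.apply(n).round(3))
E
```

```text
tool z pct [-44.6 -29.5 -28.9 -28.5 -28.  -26.2   9.5]
35891 -28.466119496376166 rect in tool xy [ 6.6 -0.  93.1 72.   0.1] [-40.04008604 -35.97904363] [53.17483165 35.9961847 ]
n tool [-0.002  0.001 -1.   ] world [ 0.001 -0.004  1.   ]
```

```bash
python3 -m crank '[[[0.4,-0.05,0,0,0,0.1],[0.7,0,0,0,0,0.05],[0.8,0,0,0,0,0],[0.8,0,0.2,0,0,0],[0.7,0,0.4,0,0,0],[0.3,0,0.4,0,0,0],[0,0,0.4,0,0,0],[0,0,0.3,0,0,0],[0,0,0,0,0,0],[0,0,0,0,0,0]]]';python3 g.py 432.5 108.8 115.5 180 0 95.7
```

```text
clock: 21.97
eef_pos: [424.1, 103.9, 168.5]
tool_rot: [3.14, 0.002, 1.669]
force: [-0.3, 0.6, -2.7]
width: 65.8
shift rows [0.14 0.29 1.77] turn rows [ 0.02  0.02 -0.01]
pos [424.1 103.9 168.5] rpy deg [1.7991e+02 1.2000e-01 9.5650e+01] q [-0.21  0.44 -0.13  2.15  0.11  0.56 -0.32] F [-0.3  0.6 -2.7] w 65.8 t 21.9667
```

```bash
python3 -m crank '[[[0.14,0.28,0.3,0,0,0],[0,0,0.4,0,0,0],[0,0,0.3,0,0,0],[0,0,0.2,0,0,0],[0,0,0,0,0,0],[0,0,0,0,0,0]]]';python3 g.py 432.5 108.8 115.5 180 0 95.7
```

```text
clock: 22.47
eef_pos: [435.9, 105.7, 134.0]
tool_rot: [3.135, 0.003, 1.665]
force: [0.1, 0.3, -2.7]
width: 65.8
shift rows [ 0.11 -0.11  0.62] turn rows [ 0.07  0.03 -0.05]
pos [435.9 105.7 134. ] rpy deg [1.7959e+02 1.7000e-01 9.5420e+01] q [-0.22  0.51 -0.11  2.16  0.13  0.47 -0.34] F [ 0.1  0.3 -2.7] w 65.8 t 22.4667
```

```bash
python3 -m crank '[[[0.11,-0.11,0.15,0.05,0.03,0],[0,0,0.15,0,0,0],[0,0,0.1,0,0,0],[0,0,0,0,0,0],[0,0,0,0,0,0]]]';python3 g.py 432.5 108.8 115.5 180 0 95.7
python3 - <<'E'
from h import *
s=shot('scene');d=shot('side')
cv2.imwrite('pics/c7.png',np.hstack([cv2.resize(s['color'][200:310,165:285],(436,400),interpolation=2),cv2.resize(d['color'][160:270,305:405],(364,400),interpolation=2)])[:,:,::-1])
E
```

```text
clock: 22.88
eef_pos: [433.1, 108.8, 122.6]
tool_rot: [3.137, -0.001, 1.665]
force: [0.5, 0.8, -0.9]
width: 65.7
shift rows [ 0.   -0.02  0.24] turn rows [ 0.04 -0.01 -0.05]
pos [433.1 108.8 122.6] rpy deg [ 1.7975e+02 -5.0000e-02  9.5380e+01] q [-0.23  0.53 -0.11  2.17  0.13  0.44 -0.35] F [ 0.5  0.8 -0.9] w 65.7 t 22.8833
```

View pics/c7.png

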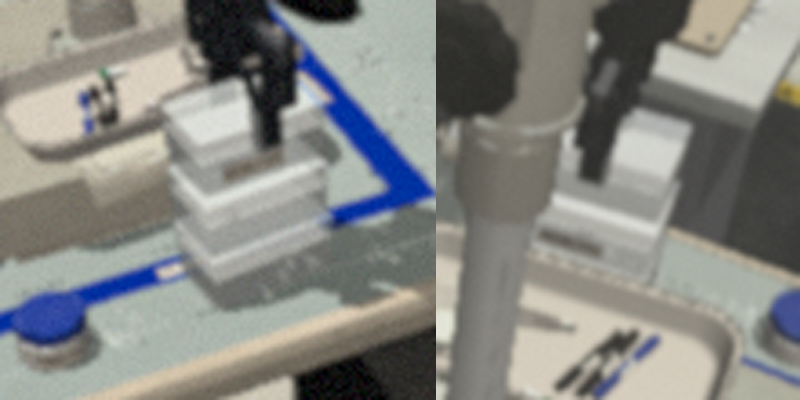

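The picture shows the held box lined up just above the column (scene crop (245,110)), with the jar undisturbed at (50,330). I lower it gently.

```bash
python3 -m crank '[[[0,0,0.1,0.03,0,0],[0,0,0.08,0,0,0],[0,0,0,0,0,0]]]';python3 g.py 432.5 108.8 115.5 180 0 95.7;python3 -m crank '[[[0,0,0.08,0,0,0],[0,0,0,0,0,0]]]';python3 g.py 432.5 108.8 115.5 180 0 95.7
```

```text
clock: 23.23
eef_pos: [433.5, 108.9, 117.2]
tool_rot: [3.139, -0.001, 1.665]
force: [0.1, 0.2, -2.6]
width: 65.8
shift rows [ 0.   -0.04  0.06] turn rows [ 0.02 -0.01 -0.05]
pos [433.5 108.9 117.2] rpy deg [ 1.7988e+02 -6.0000e-02  9.5390e+01] q [-0.23  0.54 -0.11  2.17  0.13  0.43 -0.35] F [ 0.1  0.2 -2.6] w 65.8 t 23.2333
clock: 23.4
eef_pos: [433.8, 109.1, 115.5]
tool_rot: [3.139, -0.001, 1.665]
force: [-1.3, -1.4, 1.2]
width: 65.9
shift rows [-0.01 -0.05  0.  ] turn rows [ 0.03 -0.01 -0.05]
pos [433.8 109.1 115.5] rpy deg [ 1.7985e+02 -6.0000e-02  9.5390e+01] q [-0.23  0.55 -0.11  2.17  0.13  0.42 -0.35] F [-1.3 -1.4  1.2] w 65.9 t 23.4
```

```bash
python3 -m crank '[[[0,0,0,0,0,0],[0,0,0,0,0,0],[0,0,0,0,0,0],[0,0,0,0,0,0],[0,0,0,0,0,0],[0,0,0,0,0,0]]]' -1;python3 g.py 432.5 108.8 115.5 180 0 95.7; python3 -m crank '[[[0,0,-0.2,0,0,0],[0,0,-0.4,0,0,0],[0,0,-0.7,0,0,0],[0,0,-0.8,0,0,0],[0,0,-0.8,0,0,0],[-0.5,0,-0.5,0,0,0],[-0.8,0,0,0,0,0],[-0.8,0,0,0,0,0],[-0.8,0,0,0,0,0],[0,0,0,0,0,0],[0,0,0,0,0,0]]]';
python3 - <<'E'
from h import *
p=shot('wrist');s=shot('scene');W=world(p)
for lo,hi in((137,151),(89,103),(41,55)):
    m=(W[...,2]>lo)&(W[...,2]<hi)&(np.abs(W[...,0]-433)<65)&(np.abs(W[...,1]-109)<75);P=W[m]
    if len(P)>50:
        r=cv2.minAreaRect(P[:,:2].astype(np.float32));print(lo,len(P),np.round(P.mean(0),1),'rect',np.round(np.r_[r[0],r[1],r[2]],1))
cv2.imwrite('pics/c8.png',np.hstack([cv2.resize(p['color'],(480,360)),cv2.resize(s['color'][200:310,165:263],(320,360),interpolation=2)])[:,:,::-1])
E
python3 g.py 432.5 108.8 115.5 180 0 95.7
```

```text
clock: 23.9
eef_pos: [434.9, 109.5, 115.9]
tool_rot: [3.136, -0.002, 1.665]
force: [-1.4, 0.0, -0.2]
width: 85.1
shift rows [-0.02 -0.08  0.01] turn rows [ 0.05 -0.02 -0.05]
pos [434.9 109.5 115.9] rpy deg [ 1.797e+02 -9.000e-02  9.539e+01] q [-0.23  0.55 -0.11  2.17  0.13  0.42 -0.35] F [-1.4  0.  -0.2] w 85.1 t 23.9
clock: 24.82
eef_pos: [443.2, 20.8, 227.2]
tool_rot: [3.133, -0.002, 1.67]
force: [-0.1, -0.2, 0.3]
width: 85.5
137 17253 [433.  110.5 143.8] rect [433.4 107.2  67.2  94.    5.4]
shift rows [ 2.93 -0.09  3.72] turn rows [ 0.08 -0.01  0.01]
pos [443.1  21.5 226.9] rpy deg [ 1.7952e+02 -8.0000e-02  9.5750e+01] q [-0.    0.34 -0.14  2.07  0.07  0.72 -0.09] F [-1.  -0.4  0.1] w 85.7 t 24.9167
```

View pics/c8.png

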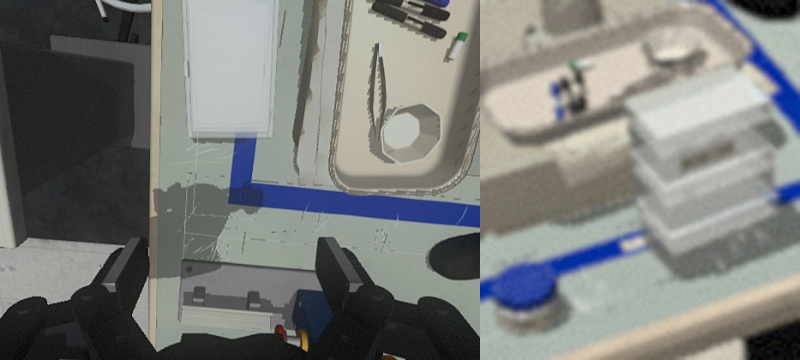

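The three boxes stand square in the picture. The top face is at z=143.8 (expected 144), its near edge is within about 1 mm of the column's earlier edge, and the yaw is 5.4° against 5.7°. The robot is clear, so I hand in.

```bash
python3 -c "from cell import ctrl; print(ctrl.finish_job())"
```

```text
the job is handed in; nothing more can be done
None
```

The box has been end-marked and now lies flat, lid up, on the column of two boxes. I handed the job in at about 25 s; no verdict is reported.

- **Marking:** I gripped the clear box across its thickness, tilted it 45° and laid it in the V. I then slid it against the stamp until the tool stopped moving, about 25 mm after first contact, while the wrist force rose to roughly 27–31 N. I held it there for over a second and drew it back.
- **Letting go in the V:** After I opened the gripper the box sat flat in the trough, measured 65.8 mm against 66 mm expected. A picture showed the stamp out with a gap to the box.
- **Stacking:** I took the box afresh from the lid side across its 66 mm width and set it on the column with light contact.
- **Last checks:**
  - The lid is at 143.8 mm (144 expected).
  - The box is within about 1 mm of the column's near edge and 0.3° off square to it.
  - The jar looked unmoved, and the gripper was open and clear of everything.

During the push the box pivoted about 2° in the grip and rode up by a few millimetres as measured. I corrected this while holding, and it stayed inside the limits as far as I could measure. Full stamp travel is judged from the firm stop and the tool's travel, since the stamp's own position cannot be read.

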